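Lock a hold-down pin in a weld jig and prove it with a tug

ROBOT

A 7-joint arm with a two-finger parallel gripper is mounted at the origin on the work surface. World frame = base frame: x ahead of the robot, y to its left, z up, the work surface at z = 0. Lengths are in m, angles in rad, forces in N, time in s.
With the tool pointing down it reaches from about 0.425 to 0.95 m from the base axis. Payload 16.7 kg.
Tool frame: the origin (TCP) lies at the very end of the fingers, on their centre line; the grasp point (between the pads) lies 19 mm behind it; z points along the fingers, y is the direction in which the jaws open and shut (so a half turn about z gives the same grasp; the last joint's range is limited). The gripper opens to 94 mm and grips with 3 to 60 N. Pads are 16 mm wide; open, the fingers measure 119 mm over their backs; the gripper's body (75 mm by 177 mm) begins 78 mm behind the grasp point.
Start: joints at [1.198, 0.426, 0.074, 1.606, -0.034, 1.111, -0.067], TCP at [0.149, -0.658, 0.205] pointing down, gripper open.
Joint ranges: [-2.85, 2.85], [-0.5, 2.14], [-1.23, 1.37], [0.21, 2.46], [-1.02, 4.16], [0.16, 2.05], [-2.73, 2.73]. Speed limits (rad/s): [1.89, 1.89, 2.39, 2.39, 3.01, 3.01, 3.01].

INTERFACE

Orientations are given as a 3x3 rotation matrix whose columns are the frame's x, y, z axes.
In Python, from cell import status, snapshot, camera_info, finish_job gives the robot as it stands.
- The arm moves only by the tool apply_moves, never from a script. Its argument "increments" is a list of rows, each an object of numbers: "grip": the finger opening in mm, from 0 to 94; "x", "y", "z": the shift along the tool's x, y, z each as a share of 0.1 m, from -1 to 1; "yaw": the turn about the tool's z as a share of 120 degrees, from -1 to 1. In form: [{"grip": .., "x": .., "y": .., "z": .., "yaw": ..}, ...]. A call has 1 to 12 rows; each row shifts and turns the commanded pose from where the row before left it, along the tool's axes as they then stand; what a row does not reach is not made up. A row lasts 1/8 s, in which the tool goes at most 62.5 mm and 10.7 degrees, less where a joint would pass 70% of its speed; a pose out of reach is approached as far as the arm can. A call with a number of a shift or a turn outside -1 to 1 is refused whole. A call with a gripper value outside its range is refused whole. The fingers move at their own pace and stop on an object; the grip force is fixed at half the most. Time passes only in rows, so rows that do not move let the fingers close. It gives the time, the measured TCP pose, the force and the opening at its end, in the units of the state.
- status.get_state(): the state, without advancing time (a new reading comes with each control period).
- snapshot(name): name is "scene" or "top" or "wrist"; returns the picture (480x640x3 uint8, blue, green, red); there is no depth.
- camera_info(name): a dict with "vfov" (degrees; the focal length in pixels is half the picture's height over the tangent of half this angle, whatever the lens; pixels are square), "cx", "cy" (the principal point, pixels), "k1" (the pictures are not rectified: a ray, as slopes to the right and down, at radius r is drawn at 1 + k1 r^2 times it, then the intrinsics apply), "origin" and "attitude" of the camera in the world. Camera axes: x right, y down, z forward; pixel columns grow to the right and rows downward; lengths in m; the calibration is good to about 2 mm. A picture is of the moment at which its call begins: read the wrist's pose just before it. camera_info takes no time and is no camera call; for the wrist camera it gives the pose at the moment of the call.
- finish_job(): hands the job in, once; it reports no verdict.
The state is a dict: "t": time; "joint_pos": joint angles; "qd": joint speeds; "tau": joint torques, N m; "position": TCP position; "ee_rot": TCP orientation; "wrist_force": force on the tool from outside, world axes, zero at the start; "torque": the same for the moment, N m; "opening": finger opening in m.
Only numpy, scipy, OpenCV 4.12 (cv2) and the standard library are available. Lean on these libraries where they do the work, as an engineer would, in place of code of your own. Each camera call takes 0.05 s, during which the arm holds its last target. There are 200 camera calls.

TASK

Take the hold-down pin with the yellow grip out of the wooden stand, put its foot down through the slot of the weld jig until its flange sits on the plate, and give it a quarter turn so that it locks. Then, without turning it back, test that it is retained: tug it straight up with a steady pull of about 15 N for a good second, never pulling with more than 30 N and never pressing it on the jig with more than 40 N. Finally let it settle back down on the plate, still locked, let go of it, and leave everything else where it was.

Things in the scene. Friction and masses are not known exactly. Their poses are not given: they have to be found in the camera images.
- pin: the steel hold-down pin, about 0.18 kg (up to 40% more or less), upright in a pocket of the stand. Origin under its foot, z up. From below, in mm: T-foot 26 (its x) x 10 x 8 high, lowest 2.5 narrower; shank dia 10; flange dia 40 from 27 to 32 high; neck dia 14; yellow flat grip 44 (its x) x 12 from 55 to 83 high. Foot and grip point the same way.
- pin_grip (a point): centre of the pin's yellow grip (44 x 12 x 28 mm), on the pin's axis, 69 mm above the underside of the foot and 42 mm above the underside of the flange; x along the grip's length, y across its 12 mm thickness (squeeze it along y), z up
- stand: light wooden block, 210 (its x) x 80 x 40 mm, fixed; origin at the centre of its underside. Three square pockets 32 mm wide, 32 mm deep at x = -62, 0 and +62 mm; pins hang in them by their flanges, whose undersides lie on the block's top. Which pocket holds which pin differs.
- jig: weld jig, fixed: a hollow grey steel plate box, 180 (its x) x 140 x 40 mm, origin at the centre of its underside. A white perforated steel bar 32 wide, 200 long (along y), 18 mm high lies across the plate, centred at x = +68 mm.
- jig_slot (a point): centre of the jig's slot at the plate's top face, 40 mm above the table, between two red lines; x along the slot, z up. Slot 29 x 13 mm, 2 mm chamfer, in a 5 mm plate; under it a hidden keeper plate with a wider slot, its height not known. Pin seated: foot free under the keeper. Turned 60 to 90 degrees either way and pulled, it rises 2 to 10 mm (differs each time), then bears on the rigid keeper; unturned, it pulls out.
- plain_a: bystander: plain round steel pin with a blue round knob 28 mm wide, in the stand, 66 mm tall, origin at its foot
- plain_b: bystander: plain round steel pin with a black round knob 28 mm wide, in the stand, 66 mm tall, origin at its foot
- offcut: bystander: little steel angle offcut 34 x 24 x 18 mm lying on the jig's plate, origin under its centre
- hammer: bystander: hammer lying on the table beyond the work
- spanner: bystander: spanner lying on the table to the left of the work
- disc: bystander: dark grinding disc 115 mm in diameter, 7.5 mm thick, lying on the table
- jar: bystander: amber jar 64 mm wide, 90 mm tall, on the table
- angle: bystander: grey perforated angle iron 150 x 40 x 40 mm on the table
There are look-alikes about, which are no part of the job. What is shaped like the pin but green or pink is not meant.

How it is judged:
By the outcome, as a careful person would: the job done as asked, in the order asked, and still so for the second after the job is handed in, with the robot touching nothing.
It also fails if it takes over 69 s, if anything falls off the work surface, if the arm or the gripper's body presses on something with over 40 N, if the wrist force passes 120 N, or if a joint passes its speed limit or range.

## Working session

There is one attempt and no reset: what is moved stays moved. The work goes in short steps, Python scripts to look and compute and a tool call to move; the robot and the scene stay as the last step left them, time stands still between calls to the robot, and variables do not carry over. Pictures are saved under pics/ and viewed, about 8 in all and at most 12, crops included, and the job is handed in when it is done.

Besides the shell and the picture viewer there is one more tool, called as a command line: name --argument value ..., lists and objects as JSON in quotes. apply_moves: Moves the arm, as the interface text tells. Shift numbers are shares of 0.1 m and turn numbers shares of 120 degrees, none past 1 either way. Its arguments: {"type":"object","properties":{"increments":{"type":"array","items":{"type":"object","properties":{"grip":{"type":"number"},"x":{"type":"number","minimum":-1,"maximum":1},"y":{"type":"number","minimum":-1,"maximum":1},"z":{"type":"number","minimum":-1,"maximum":1},"yaw":{"type":"number","minimum":-1,"maximum":1}}}}},"required":["increments"]}

```bash
ls; mkdir -p pics; cat > h.py <<'E'
import numpy as np, cv2
from cell import status, snapshot, camera_info, finish_job
def K(i):
    f=240/np.tan(np.radians(i['vfov'])/2); return f
def ray(i,u,v):
    f=K(i); d=np.array([(u-i['cx'])/f,(v-i['cy'])/f]); s=d.copy()
    for _ in range(30): s=d/(1+i['k1']*(s@s))
    r=np.array(i['attitude'])@np.array([s[0],s[1],1]); return np.array(i['origin']),r
def atz(i,u,v,z):
    o,r=ray(i,u,v); return o+r*(z-o[2])/r[2]
def proj(i,p):
    c=np.array(i['attitude']).T@(np.array(p)-np.array(i['origin'])); s=c[:2]/c[2]
    return s*(1+i['k1']*(s@s))*K(i)+[i['cx'],i['cy']]
def tri(a,b):
    (o1,r1),(o2,r2)=a,b
    A=np.stack([r1,-r2],1); t=np.linalg.lstsq(A,o2-o1,rcond=None)[0]
    p,q=o1+r1*t[0],o2+r2*t[1]; return (p+q)/2,np.linalg.norm(p-q)
E
python3 - <<'E'
from h import *
s=status.get_state(); print(s)
for n in ['scene','top']:
    print(n,camera_info(n)); cv2.imwrite(f'pics/{n}0.png',snapshot(n))
print(camera_info('wrist'))
E
```

```text
pics
{'t': 0.0, 'joint_pos': array([ 1.19842929,  0.42672457,  0.07386633,  1.60658205, -0.03406805,
        1.11079386, -0.06709289]), 'qd': array([-0.00092612,  0.00043855, -0.00144178, -0.00016692, -0.00021261,
       -0.00059586, -0.00105205]), 'tau': array([-1.94838758e-03, -9.35825372e+01,  3.66609223e+00, -4.54190254e+01,
       -4.88000864e-02,  2.02399562e-02,  1.63310797e-04]), 'position': array([ 0.14905072, -0.65790472,  0.20479206]), 'ee_rot': array([[ 9.75272967e-01,  2.21003351e-01, -3.97908059e-04],
       [ 2.21003673e-01, -9.75272257e-01,  1.18353582e-03],
       [-1.26503309e-04, -1.24220963e-03, -9.99999220e-01]]), 'wrist_force': array([-0.16527499, -0.21534967,  0.34499739]), 'torque': array([ 0.01661482,  0.01354525, -0.02608142]), 'opening': 0.09393161348785427}
scene {'vfov': 53.443044780754114, 'cx': 322.2055745399616, 'cy': 241.8522936760587, 'k1': 0.022295334489846372, 'origin': array([1.2251714 , 0.65706611, 0.7644939 ]), 'attitude': array([[-0.69393823,  0.40502135, -0.5953213 ],
       [ 0.72003229,  0.39240655, -0.57233784],
       [ 0.00179893, -0.82581766, -0.56393436]])}
top {'vfov': 54.28089482419504, 'cx': 318.33728747070444, 'cy': 242.6863894387601, 'k1': -0.024509476301025634, 'origin': array([ 0.41409131, -0.00887162,  1.25740024]), 'attitude': array([[-0.02004291, -0.9935411 ,  0.11168872],
       [-0.9996239 ,  0.02200535,  0.01636556],
       [-0.0187176 , -0.1113187 , -0.99360847]])}
{'vfov': 71.08002732086742, 'cx': 318.74117274309714, 'cy': 245.83988987245513, 'k1': 0.007320489749081458, 'origin': array([ 0.22173023, -0.64139612,  0.38375969]), 'attitude': array([[ 0.22001733, -0.94224983, -0.25250274],
       [-0.97549476, -0.21292587, -0.0554306 ],
       [-0.0015349 ,  0.25851079, -0.96600715]])}
```

View pics/top0.png

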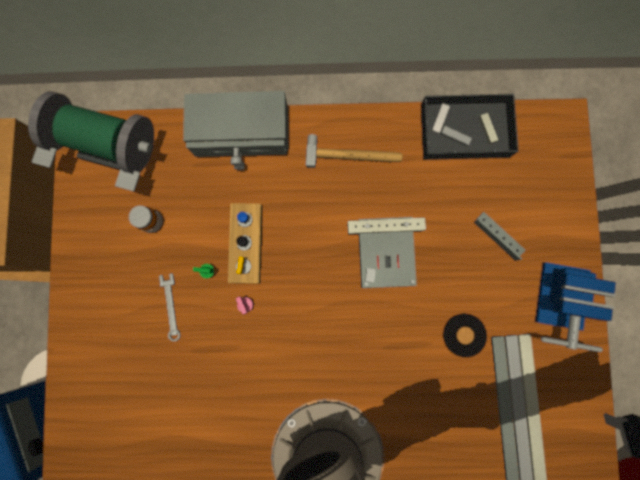

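View pics/scene0.png

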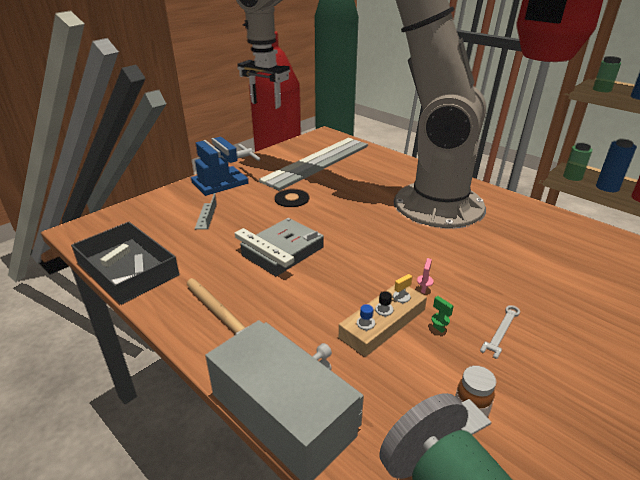

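The top view shows three pins of this shape: yellow at about (243,266) in the stand, green at (205,270) and pink at (244,304), both outside it. The yellow one in the stand is the one described. The jig slot is at about (388,262), between red marks. I'll triangulate and make one enlarged crop.

```bash
python3 - <<'E'
from h import *
I={n:camera_info(n) for n in['top','scene']}
im={n:cv2.imread(f'pics/{n}0.png') for n in I}
box={'top':(225,195,265,290),'scene':(385,265,420,310)}
c={}
for n in I:
    h=cv2.cvtColor(im[n],cv2.COLOR_BGR2HSV); x0,y0,x1,y1=box[n]
    m=cv2.inRange(h,(22,170,110),(34,255,255)); k=np.zeros_like(m);k[y0:y1,x0:x1]=m[y0:y1,x0:x1]
    ys,xs=np.nonzero(k); c[n]=(xs.mean(),ys.mean()); print(n,len(xs),c[n],xs.min(),xs.max(),ys.min(),ys.max())
print('grip',tri(ray(I['top'],*c['top']),ray(I['scene'],*c['scene'])))
rl={'top':(370,250,405,275),'scene':(270,220,325,250)}
for n in I:
    h=cv2.cvtColor(im[n],cv2.COLOR_BGR2HSV); x0,y0,x1,y1=rl[n]
    m=cv2.inRange(h,(0,110,60),(8,255,255))|cv2.inRange(h,(172,110,60),(180,255,255)); k=np.zeros_like(m);k[y0:y1,x0:x1]=m[y0:y1,x0:x1]
    N,l,st,ce=cv2.connectedComponentsWithStats(k); print(n,st[1:,4],ce[1:]); 
    for q in ce[1:]: print(atz(I[n],*q,.04))
# jig edges & stand corners at known z, top
for p in [(229,205),(261,204),(260,283),(228,282)]: print('stand',atz(I['top'],*p,.04))
for p in [(360,233),(413,233),(416,286),(361,288)]: print('jig',atz(I['top'],*p,.04))
for p in [(205,270),(244,304)]: print('lookalike',atz(I['top'],*p,.07))
a=cv2.resize(im['top'][190:320,190:290],None,fx=4,fy=4,interpolation=cv2.INTER_CUBIC)
b=cv2.resize(im['scene'][215:345,230:330],None,fx=4,fy=4,interpolation=cv2.INTER_CUBIC)
cv2.imwrite('pics/c1.png',np.hstack([a,b]))
E
```

```text
top 86 (np.float64(239.7674418604651), np.float64(264.7906976744186)) 236 243 257 273<stdin>:9: RuntimeWarning: Mean of empty slice.
  ret = ret.dtype.type(ret / rcount)
Traceback (most recent call last):
ValueError: zero-size array to reduction operation minimum which has no identity
```

```bash
cat > m.py <<'E'
from h import *
I={n:camera_info(n) for n in['top','scene']}
im={n:cv2.imread(f'pics/{n}0.png') for n in I}
box={'top':(225,250,265,285),'scene':(390,268,416,298)}
c={}
for n in I:
    h=cv2.cvtColor(im[n],cv2.COLOR_BGR2HSV); x0,y0,x1,y1=box[n]
    m=cv2.inRange(h,(19,200,80),(36,255,255)); k=np.zeros_like(m);k[y0:y1,x0:x1]=m[y0:y1,x0:x1]
    ys,xs=np.nonzero(k)
    if len(xs)==0: print(n,h[283,398:410]); c[n]=(403,283); continue
    c[n]=(xs.mean(),ys.mean()); print(n,len(xs),c[n],xs.min(),xs.max(),ys.min(),ys.max())
print('grip',tri(ray(I['top'],*c['top']),ray(I['scene'],*c['scene'])))
rl={'top':(370,250,405,275),'scene':(270,220,325,250)}
for n in I:
    h=cv2.cvtColor(im[n],cv2.COLOR_BGR2HSV); x0,y0,x1,y1=rl[n]
    m=cv2.inRange(h,(0,90,60),(10,255,255))|cv2.inRange(h,(170,90,60),(180,255,255)); k=np.zeros_like(m);k[y0:y1,x0:x1]=m[y0:y1,x0:x1]
    N,l,st,ce=cv2.connectedComponentsWithStats(k); print(n,st[1:,4],ce[1:]) 
    for q in ce[1:]: print(atz(I[n],*q,.04))
for p in [(229,205),(261,204),(260,283),(228,282)]: print('stand',atz(I['top'],*p,.04))
for p in [(360,233),(413,233),(416,286),(361,288)]: print('jig',atz(I['top'],*p,.04))
for p in [(205,270),(244,304)]: print('lookalike',atz(I['top'],*p,.07))
a=cv2.resize(im['top'][190:320,190:290],None,fx=4,fy=4,interpolation=cv2.INTER_CUBIC)
b=cv2.resize(im['scene'][240:340,325:425],None,fx=4,fy=4,interpolation=cv2.INTER_CUBIC)
b=cv2.copyMakeBorder(b,0,120,0,0,cv2.BORDER_CONSTANT)
cv2.imwrite('pics/c1.png',np.hstack([a,b]))
E
python3 m.py
```

```text
top 100 (np.float64(239.86), np.float64(264.48)) 236 244 256 273
scene 4 (np.float64(396.5), np.float64(290.25)) 395 398 289 291
grip (array([0.50134087, 0.20686111, 0.06240877]), np.float64(0.01579398453787026))
top [21 20] [[377.52380952 261.28571429]
 [397.55       260.55      ]]
[ 0.49887013 -0.14173853  0.04      ]
[ 0.49965793 -0.19378271  0.04      ]
scene [13 14  2  1  1  1] [[281.61538462 231.61538462]
 [295.         238.5       ]
 [323.         237.5       ]
 [323.         240.        ]
 [323.         243.        ]
 [323.         246.        ]]
[ 0.50255221 -0.19432762  0.04      ]
[ 0.50023451 -0.14264092  0.04      ]
[ 0.44366652 -0.09129334  0.04      ]
[ 0.4524464  -0.08285491  0.04      ]
[ 0.46280492 -0.07289925  0.04      ]
[ 0.47297492 -0.06312478  0.04      ]
stand [0.65678163 0.24617983 0.04      ]
stand [0.65740153 0.16099063 0.04      ]
stand [0.44886607 0.1649293  0.04      ]
stand [0.45312419 0.24853781 0.04      ]
jig [ 0.57404322 -0.09844708  0.04      ]
jig [ 0.57094237 -0.23692646  0.04      ]
jig [ 0.43277638 -0.23884323  0.04      ]
jig [ 0.43061962 -0.09675879  0.04      ]
lookalike [0.48385958 0.30123339 0.07      ]
lookalike [0.39592967 0.20154405 0.07      ]
```

View pics/c1.png

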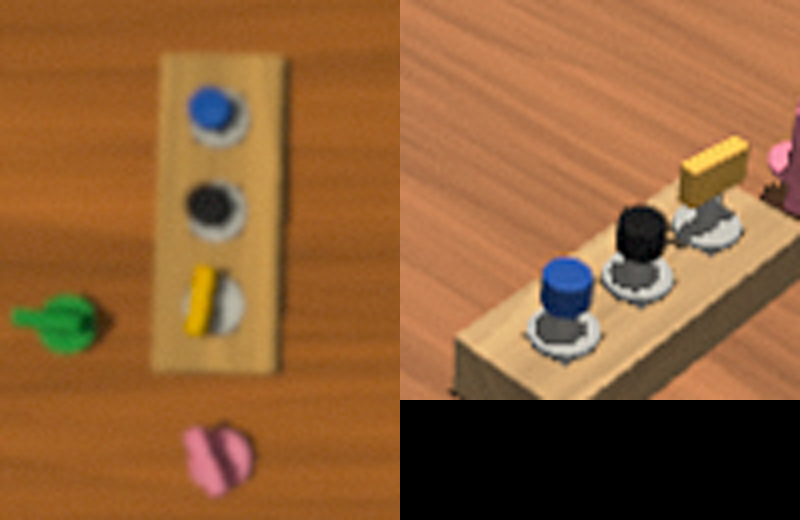

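The crop confirms it: the yellow flat grip stands in the stand's end pocket nearest the robot, at (240,265) in the top view. The green and pink ones stand outside the stand. Moving over the jig for a wrist look.

apply_moves --increments '[{"x": 0.45,"y": -0.4},{"x": 0.45,"y": -0.4},{"x": 0.45,"y": -0.4},{"x": 0.45,"y": -0.4},{"x": 0.45,"y": -0.4},{"x": 0.45,"y": -0.4},{"x": 0.45,"y": -0.4},{"x": 0.45,"y": -0.4},{"x": 0.45,"y": -0.4},{"x": 0.3,"y": -0.4,"yaw": 0.06},{"yaw": 0.05}]'

```text
validation failed for argument at $.in...
```

```bash
cat > snap.py <<'E'
from h import *
import sys,pickle
def take(tag):
    s=status.get_state(); i=camera_info('wrist'); a=snapshot('wrist'); pickle.dump((s,i,a),open(tag+'.pkl','wb')); cv2.imwrite(f'pics/{tag}.png',a); print(s['t'],s['position'],np.degrees(np.arctan2(s['ee_rot'][1,0],s['ee_rot'][0,0])),s['wrist_force'],s['opening'],i['origin'])
take(sys.argv[1])
E
python3 snap.py w1
```

```text
0.1 [ 0.14901288 -0.65794886  0.20485864] 12.764605927258344 [-1.10032196 -0.01336476 -0.42485578] 0.09368522337299048 [ 0.22173023 -0.64139612  0.38375969]
```

View pics/w1.png

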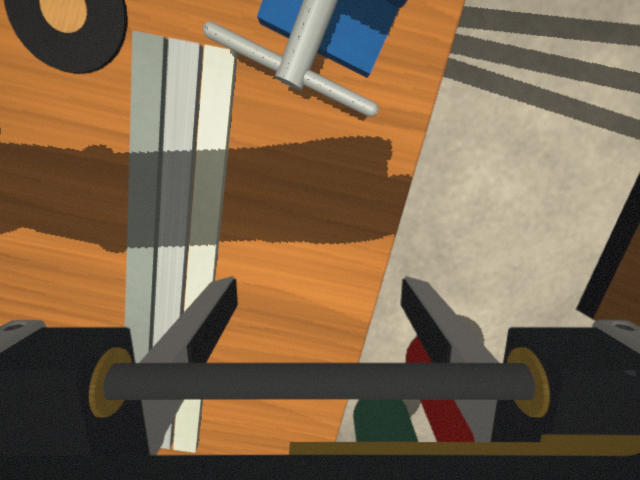

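The call was refused, so the arm is still at its start: the picture shows only the rails, with the vise handle at (290,75). All the keys may be required in each row.

apply_moves --increments '[{"grip": 94,"x": 0.45,"y": -0.4,"z": 0,"yaw": 0},{"grip": 94,"x": 0.45,"y": -0.4,"z": 0,"yaw": 0},{"grip": 94,"x": 0.45,"y": -0.4,"z": 0,"yaw": 0},{"grip": 94,"x": 0.45,"y": -0.4,"z": 0,"yaw": 0},{"grip": 94,"x": 0.45,"y": -0.4,"z": 0,"yaw": 0},{"grip": 94,"x": 0.45,"y": -0.4,"z": 0,"yaw": 0},{"grip": 94,"x": 0.45,"y": -0.4,"z": 0,"yaw": 0},{"grip": 94,"x": 0.45,"y": -0.4,"z": 0,"yaw": 0},{"grip": 94,"x": 0.45,"y": -0.4,"z": 0,"yaw": 0},{"grip": 94,"x": 0.3,"y": -0.4,"z": 0,"yaw": 0.06},{"grip": 94,"x": 0,"y": 0,"z": 0,"yaw": 0.05}]'

```text
t: 1.52
position: [0.4864, -0.1682, 0.2054]
ee_rot: [[1.0, -0.006, 0.0], [-0.006, -1.0, 0.001], [0.0, -0.001, -1.0]]
wrist_force: [-0.7, -0.5, -0.4]
opening: 0.094
```

```bash
python3 snap.py w2
```

```text
1.525 [ 0.48644307 -0.16817491  0.20540145] -0.32294228172360134 [-0.70970716 -0.50708939 -0.39947504] 0.0940210630201877 [ 0.56090116 -0.16861417  0.38433187]
```

View pics/w2.png

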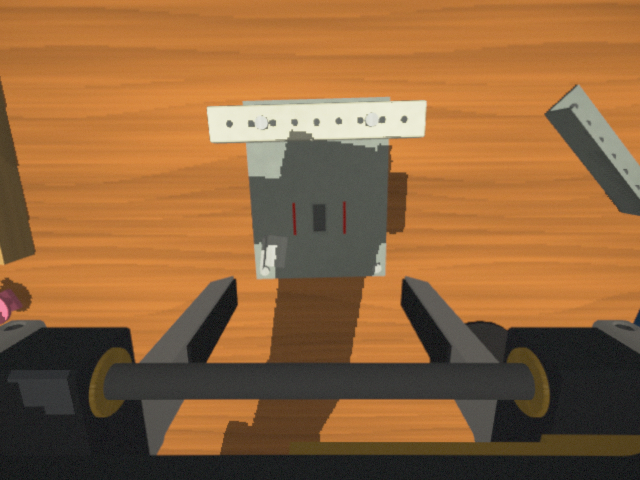

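The slot is the dark patch at (319,217), running along world x between red lines at (294,218) and (345,218); the offcut is at (270,255). I'll measure the slot, then look at the pin.

```bash
cat > slot.py <<'E'
from h import *
import pickle,sys
def slot(tag,z=.04,box=(280,190,360,245)):
    s,i,a=pickle.load(open(tag+'.pkl','rb')); x0,y0,x1,y1=box
    h=cv2.cvtColor(a,cv2.COLOR_BGR2HSV); 
    r=(cv2.inRange(h,(0,110,50),(10,255,255))|cv2.inRange(h,(170,110,50),(180,255,255)))
    k=np.zeros_like(r);k[y0:y1,x0:x1]=r[y0:y1,x0:x1]
    N,l,st,ce=cv2.connectedComponentsWithStats(k)
    L=[]
    for j in range(1,N):
        if st[j,4]<20: continue
        ys,xs=np.nonzero(l==j); P=np.array([atz(i,u,v,z)[:2] for u,v in zip(xs,ys)])
        vx,vy,cx,cy=cv2.fitLine(P.astype(np.float32),cv2.DIST_L2,0,1e-4,1e-4).ravel(); vx,vy=(vx,vy) if vx>0 else (-vx,-vy)
        print('red',st[j],P.mean(0),np.degrees(np.arctan2(vy,vx)),np.ptp(P,0)); L.append((P.min(0)+P.max(0))/2)
    if len(L)==2: print('mid',(L[0]+L[1])/2,'perp',np.degrees(np.arctan2(-(L[1]-L[0])[0],(L[1]-L[0])[1])))
    g=a.max(2); d=np.zeros_like(g); m=(g<np.median(g[y0:y1,x0:x1])*.72).astype(np.uint8); d[y0:y1,x0:x1]=m[y0:y1,x0:x1]
    N,l,st,ce=cv2.connectedComponentsWithStats(d); 
    for j in range(1,N):
        if st[j,4]>100:
            ys,xs=np.nonzero(l==j);P=np.array([atz(i,u,v,z)[:2] for u,v in zip(xs,ys)])
            print('dark',st[j],P.mean(0),cv2.minAreaRect((P*1000).astype(np.float32)))
if __name__=='__main__': slot(sys.argv[1])
E
python3 slot.py w2
```

```text
red [292 203   4  32  93] [ 0.49858274 -0.141725  ] 1.023696 [0.03262495 0.00304499]
red [343 202   3  32  96] [ 0.49903857 -0.19390345] 0.7512537 [0.03256847 0.00249651]
mid [ 0.49854971 -0.16779182] perp -179.20755746738803
dark [313 205  13  26 295] [ 0.49943822 -0.16782593] ((499.1603698730469, -167.84483337402344), (26.743989944458008, 11.704259872436523), 2.2378735542297363)
```

apply_moves --increments '[{"grip": 94,"x": 0,"y": -0.55,"z": 0,"yaw": 0},{"grip": 94,"x": 0,"y": -0.55,"z": 0,"yaw": 0},{"grip": 94,"x": 0,"y": -0.55,"z": 0,"yaw": 0},{"grip": 94,"x": 0,"y": -0.55,"z": 0,"yaw": 0},{"grip": 94,"x": 0,"y": -0.55,"z": 0,"yaw": 0},{"grip": 94,"x": 0,"y": -0.5,"z": 0,"yaw": 0},{"grip": 94,"x": 0,"y": -0.3,"z": 0,"yaw": 0},{"grip": 60,"x": 0,"y": 0,"z": 0,"yaw": 0}]'

```text
t: 2.58
position: [0.4874, 0.1847, 0.2054]
ee_rot: [[1.0, -0.003, -0.0], [-0.003, -1.0, 0.001], [-0.0, -0.001, -1.0]]
wrist_force: [1.6, -0.8, -0.3]
opening: 0.0869
```

```bash
python3 snap.py w3
```

```text
2.575 [0.48739798 0.18470409 0.20536685] -0.1857737293190531 [ 1.61644289 -0.80311439 -0.28152224] 0.08692477455698652 [0.56195744 0.18451318 0.38424278]
```

View pics/w3.png

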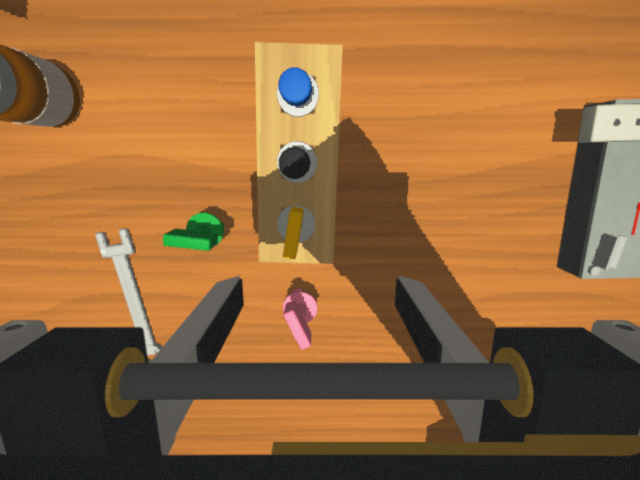

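The yellow grip is at (293,233), with its flange at (296,224); the black knob (295,161) and blue knob (295,85) are farther along the stand. I'll fit the grip box to its silhouettes in both the wrist and top views.

```bash
cat > fit.py <<'E'
from h import *
import pickle
from scipy.optimize import minimize
s,i,a=pickle.load(open('w3.pkl','rb'))
V=[(i,a,(270,195,320,268),(15,190,60),(40,255,255)),(camera_info('top'),cv2.imread('pics/top0.png'),(230,252,250,280),(20,200,130),(40,255,255))]
M=[]
for ci,im,(x0,y0,x1,y1),lo,hi in V:
    h=cv2.cvtColor(im,cv2.COLOR_BGR2HSV); m=cv2.inRange(h,lo,hi); k=np.zeros_like(m); k[y0:y1,x0:x1]=m[y0:y1,x0:x1]
    n,l,st,ce=cv2.connectedComponentsWithStats(k); j=1+st[1:,4].argmax(); print(st[j],ce[j]); M.append((l==j).astype(np.float32))
S=4
def sil(ci,box,p):
    x,y,z,w=p; c,s_=np.cos(w),np.sin(w); x0,y0,x1,y1=box
    P=np.array([proj(ci,[x+c*u-s_*v,y+s_*u+c*v,z+t]) for u in(-.022,.022) for v in(-.006,.006) for t in(-.014,.014)])
    q=((P-[x0,y0]+.5)*S*16).astype(np.int32); im=np.zeros(((y1-y0)*S,(x1-x0)*S),np.uint8)
    cv2.fillConvexPoly(im,cv2.convexHull(q),1,shift=4); return cv2.resize(im.astype(np.float32),(x1-x0,y1-y0),interpolation=cv2.INTER_AREA)
def cost(p,use=(0,1)):
    e=0
    for n in use:
        ci,im,b,_,_=V[n]; x0,y0,x1,y1=b; e+=np.abs(sil(ci,b,p)-M[n][y0:y1,x0:x1]).sum()/M[n].sum()
    return e
best=None
for w in np.radians([-20,-14,-8,-2]):
    r=minimize(cost,[.5,.205,.082,w],method='Nelder-Mead',options=dict(initial_simplex=np.array([.5,.205,.082,w])+np.vstack([np.zeros(4),np.diag([.006,.006,.006,.1])]),xatol=1e-5,fatol=1e-4,maxiter=400))
    if best is None or r.fun<best.fun: best=r
print('free',best.x,np.degrees(best.x[3]),best.fun,cost(best.x,(0,)),cost(best.x,(1,)))
r=minimize(lambda p:cost([p[0],p[1],.082,p[2]],(0,)),best.x[[0,1,3]],method='Nelder-Mead',options=dict(initial_simplex=best.x[[0,1,3]]+np.vstack([np.zeros(3),np.diag([.004,.004,.08])])))
print('wrist z=.082',r.x,np.degrees(r.x[2]),r.fun)
# flange centre in wrist at z=.045
print('flange',atz(i,296,224,.045),'stand top corners',[atz(i,*p,.04)[:2].round(4) for p in[(255,43),(342,45),(334,263),(258,261)]])
E
python3 fit.py
```

```text
[283 207  20  52 652] [292.76840491 232.57515337]
[236 256   8  18  91] [239.61538462 264.36263736]
free [ 0.49485385  0.20915784  0.08237747 -0.16996818] -9.738459475676331 0.6145092248916626 0.19967408 0.41483516
wrist z=.082 [ 0.49430382  0.20867125 -0.19898848] -11.40120029625927 0.17570935189723969
flange [0.49435768 0.20852313 0.045     ] stand top corners [array([0.6612, 0.2425]), array([0.6593, 0.1633]), array([0.4505, 0.1689]), array([0.4531, 0.2506])]
```

apply_moves --increments '[{"grip": 50,"x": 0.07,"y": -0.24,"z": 0,"yaw": 0},{"grip": 50,"x": 0,"y": 0,"z": 0.3,"yaw": 0.045},{"grip": 50,"x": 0,"y": 0,"z": 0.4,"yaw": 0.045},{"grip": 50,"x": 0,"y": 0,"z": 0.4,"yaw": 0},{"grip": 50,"x": 0,"y": 0,"z": 0.32,"yaw": 0},{"grip": 50,"x": 0,"y": 0,"z": 0,"yaw": 0}]'

```text
t: 3.38
position: [0.4939, 0.2047, 0.0618]
ee_rot: [[0.981, -0.196, -0.004], [-0.196, -0.981, -0.002], [-0.003, 0.003, -1.0]]
wrist_force: [-0.0, -0.1, 0.1]
opening: 0.0498
```

```bash
python3 snap.py w4
```

```text
3.375 [0.49386016 0.20472536 0.06179926] -11.286481472782365 [-0.01586662 -0.11195192  0.09397644] 0.049843348900711584 [0.56754353 0.19056466 0.24045714]
```

View pics/w4.png

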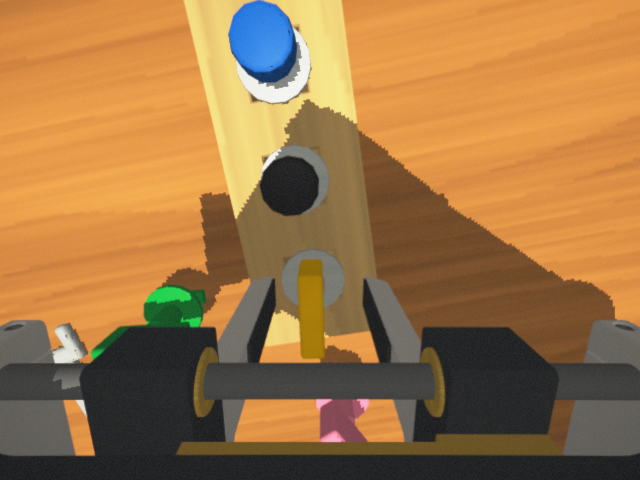

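The grip is at (311,305), parallel to the jaws at (274..363) and about 4 mm left of centre. I'll shift and close.

apply_moves --increments '[{"grip": 50,"x": 0,"y": -0.04,"z": 0,"yaw": 0},{"grip": 8,"x": 0,"y": 0,"z": 0,"yaw": 0},{"grip": 8,"x": 0,"y": 0,"z": 0,"yaw": 0},{"grip": 8,"x": 0,"y": 0,"z": 0,"yaw": 0},{"grip": 8,"x": 0,"y": 0,"z": 0,"yaw": 0},{"grip": 8,"x": 0,"y": 0,"z": 0,"yaw": 0}]'

```text
t: 4.18
position: [0.4957, 0.2106, 0.0636]
ee_rot: [[0.981, -0.195, -0.0], [-0.195, -0.981, -0.0], [0.0, 0.0, -1.0]]
wrist_force: [0.3, -0.8, 4.1]
opening: 0.012
```

```bash
python3 snap.py w5
```

```text
4.175 [0.49569463 0.21064861 0.06358589] -11.239162233748731 [ 0.28513077 -0.81013268  4.14265589] 0.011966454029320197 [0.56875484 0.19619288 0.24250738]
```

apply_moves --increments '[{"grip": 8,"x": 0,"y": 0,"z": -0.2,"yaw": 0},{"grip": 8,"x": 0,"y": 0,"z": -0.4,"yaw": 0},{"grip": 8,"x": 0,"y": 0,"z": -0.3,"yaw": -0.05},{"grip": 8,"x": 0,"y": 0,"z": 0,"yaw": -0.052},{"grip": 8,"x": 0,"y": 0.35,"z": 0,"yaw": 0},{"grip": 8,"x": 0,"y": 0.5,"z": 0,"yaw": 0},{"grip": 8,"x": 0,"y": 0.55,"z": 0,"yaw": 0},{"grip": 8,"x": 0,"y": 0.55,"z": 0,"yaw": 0},{"grip": 8,"x": 0,"y": 0.55,"z": 0,"yaw": 0},{"grip": 8,"x": 0,"y": 0.5,"z": 0,"yaw": 0},{"grip": 8,"x": 0,"y": 0.35,"z": 0,"yaw": 0},{"grip": 8,"x": 0,"y": 0.3,"z": 0,"yaw": 0}]'

```text
t: 5.72
position: [0.5018, -0.1557, 0.1534]
ee_rot: [[1.0, 0.017, -0.0], [0.017, -1.0, 0.0], [-0.0, -0.0, -1.0]]
wrist_force: [-0.5, 0.7, -1.5]
opening: 0.0124
```

apply_moves --increments '[{"grip": 8,"x": 0,"y": 0.1,"z": 0,"yaw": 0},{"grip": 8,"x": 0,"y": 0,"z": 0,"yaw": 0}]'

```text
t: 5.98
position: [0.5022, -0.1639, 0.1533]
ee_rot: [[1.0, 0.017, -0.0], [0.017, -1.0, 0.0], [-0.0, -0.0, -1.0]]
wrist_force: [0.1, 0.4, -1.7]
opening: 0.0122
```

```bash
python3 snap.py w6
```

```text
5.975 [ 0.50216415 -0.1639267   0.15330579] 0.9720346164457002 [ 0.08284251  0.38086035 -1.7163004 ] 0.012163911224508892 [ 0.5767011  -0.16256723  0.33220725]
```

View pics/w6.png

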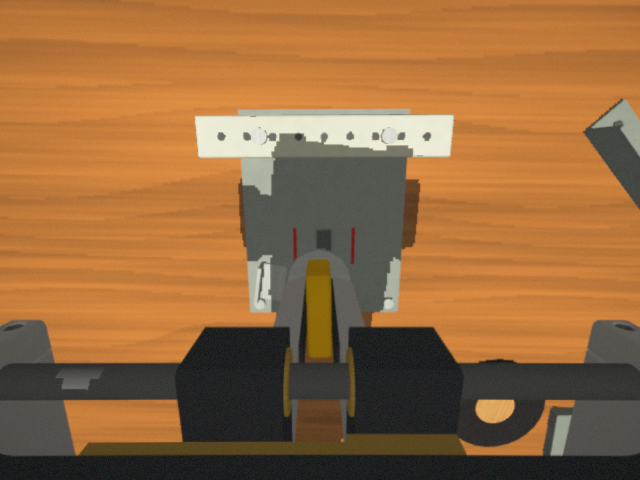

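The pin is held straight: grip (306–332, 261–357), flange behind it, slot top end at (323,235), red lines at (295,245) and (353,245). I'll measure the pin's offset in the tool and the slot again.

```bash
cat > off.py <<'E'
from h import *
import pickle
from slot import slot
s,i,a=pickle.load(open('w6.pkl','rb'))
slot('w6',box=(285,222,365,268))
h=cv2.cvtColor(a,cv2.COLOR_BGR2HSV); m=cv2.inRange(h,(15,190,50),(40,255,255)); k=np.zeros_like(m);k[250:362,295:345]=m[250:362,295:345]
for v in range(254,364,2):
    xs=np.nonzero(k[v])[0]; print(v,(xs.min(),xs.max(),a[v,319].tolist()) if len(xs) else None,end=' ')
T,R=s['position'],s['ee_rot']
print()
for w in(0,):
  for off in(-.001,0,.001):
    print(off,[[proj(i,T+R@np.array([off+u,v,-.0184-t])).round(1).tolist() for u in(-.022,.022)] for v in (-.006,.006) for t in(-.014,.014)])
    th=np.linspace(0,2*np.pi,60); F=np.array([proj(i,T+R@np.array([off+.02*np.cos(q),.02*np.sin(q),-.0184+.069-.032])) for q in th]); print(' flange',F.min(0),F.max(0))
g=a[240:262,310:335].max(2); print(g[:, ::3])
E
python3 off.py
```

```text
red [293 228   4  32 107] [ 0.50063628 -0.1417709 ] 1.5663263 [0.02881303 0.00273206]
red [351 228   4  36 121] [ 0.50017784 -0.19371242] 1.1081161 [0.03263373 0.00317969]
mid [ 0.49955281 -0.16767441] perp 178.82803778420177
dark [317 230  14  20 256] [ 0.50468353 -0.1679676 ] ((504.3218078613281, -167.79226684570312), (17.533432006835938, 11.731515884399414), 0.9321799874305725)
254 None 256 None 258 None 260 (np.int64(312), np.int64(325), [10, 86, 114]) 262 (np.int64(309), np.int64(328), [10, 87, 118]) 264 (np.int64(308), np.int64(328), [10, 88, 116]) 266 (np.int64(308), np.int64(328), [10, 88, 117]) 268 (np.int64(307), np.int64(328), [10, 84, 116]) 270 (np.int64(307), np.int64(329), [10, 89, 119]) 272 (np.int64(307), np.int64(329), [10, 90, 119]) 274 (np.int64(307), np.int64(329), [10, 88, 119]) 276 (np.int64(307), np.int64(329), [10, 99, 131]) 278 (np.int64(306), np.int64(330), [10, 103, 135]) 280 (np.int64(306), np.int64(330), [10, 103, 139]) 282 (np.int64(306), np.int64(330), [10, 105, 140]) 284 (np.int64(306), np.int64(330), [10, 104, 142]) 286 (np.int64(306), np.int64(330), 
[... 2645 characters left out ...]
 88  88  73  52  52  50  48  77  86]
 [ 87  92  74  52  53  53  54  76  85]
 [ 87  87  73  58  56  55  55  79  88]
 [ 87  88  75  56  57  59  51  79  85]
 [ 89  88  81  71  73  63  54  78  86]
 [ 89  85  86  85  83  77  61  83  89]
 [ 85  87  91  99  87  86  75  80  91]
 [ 87  96 100 102  98  93  87  80  89]
 [ 98 103 106 102 103 101  98  88  87]
 [102 101 104  98 102 102 102  98  86]
 [104 104 101 102 103 103 100 102  92]
 [103  99 102  99  99 101 105 101  97]
 [102  98 104 103 101 101 102 102  99]
 [102 104 102 102 102 103 104 103 105]
 [104 105 104 103 106 104 104 104 105]
 [107 108 108 111 114 113 105 101 104]
 [114 117 117 114 119 120 110 103 102]
 [118 118 117 117 119 118 111 105 102]]
```

Pin axis is about 0.7 mm back in tool x; slot at (0.4995, −0.1677). Align and descend to just above the plate.

apply_moves --increments '[{"grip": 8,"x": -0.02,"y": 0.038,"z": 0.2,"yaw": 0},{"grip": 8,"x": 0,"y": 0,"z": 0.3,"yaw": 0},{"grip": 8,"x": 0,"y": 0,"z": 0.08,"yaw": 0},{"grip": 8,"x": 0,"y": 0,"z": 0,"yaw": 0},{"grip": 8,"x": 0,"y": 0,"z": 0,"yaw": 0}]'

```text
t: 6.65
position: [0.501, -0.1678, 0.0965]
ee_rot: [[1.0, 0.018, 0.001], [0.018, -1.0, -0.0], [0.001, 0.0, -1.0]]
wrist_force: [0.4, -0.2, -1.4]
opening: 0.0124
```

```bash
python3 -c "
from h import *
s=status.get_state();print(s['position'].round(5),s['wrist_force'])"
```

```text
[ 0.50099 -0.16776  0.09647] [ 0.35252622 -0.21554976 -1.37381885]
```

apply_moves --increments '[{"grip": 8,"x": -0.008,"y": 0,"z": 0.03,"yaw": 0},{"grip": 8,"x": 0,"y": 0,"z": 0.03,"yaw": 0},{"grip": 8,"x": 0,"y": 0,"z": 0.02,"yaw": 0},{"grip": 8,"x": 0,"y": 0,"z": 0.02,"yaw": 0},{"grip": 8,"x": 0,"y": 0,"z": 0,"yaw": 0}]'

```text
t: 7.28
position: [0.4994, -0.168, 0.0853]
ee_rot: [[1.0, 0.018, -0.0], [0.018, -1.0, 0.0], [-0.0, -0.0, -1.0]]
wrist_force: [0.2, 0.4, -1.9]
opening: 0.0118
```

The foot is 5 mm into the slot with no contact. Continue.

apply_moves --increments '[{"grip": 8,"x": 0,"y": 0,"z": 0.04,"yaw": 0},{"grip": 8,"x": 0,"y": 0,"z": 0.05,"yaw": 0},{"grip": 8,"x": 0,"y": 0,"z": 0.05,"yaw": 0},{"grip": 8,"x": 0,"y": 0,"z": 0.04,"yaw": 0},{"grip": 8,"x": 0,"y": 0,"z": 0,"yaw": 0}]'

```text
t: 7.9
position: [0.4993, -0.1679, 0.0671]
ee_rot: [[1.0, 0.018, -0.001], [0.018, -1.0, 0.0], [-0.001, -0.0, -1.0]]
wrist_force: [0.2, 0.4, -0.8]
opening: 0.012
```

apply_moves --increments '[{"grip": 8,"x": 0,"y": 0,"z": 0.015,"yaw": 0},{"grip": 8,"x": 0,"y": 0,"z": 0.01,"yaw": 0},{"grip": 8,"x": 0,"y": 0,"z": 0.01,"yaw": 0},{"grip": 8,"x": 0,"y": 0,"z": 0,"yaw": 0}]'

```text
t: 8.4
position: [0.4995, -0.168, 0.064]
ee_rot: [[1.0, 0.017, -0.0], [0.017, -1.0, 0.0], [-0.0, -0.0, -1.0]]
wrist_force: [-0.1, -0.5, -0.8]
opening: 0.0121
```

apply_moves --increments '[{"grip": 8,"x": 0,"y": 0,"z": 0.006,"yaw": 0},{"grip": 8,"x": 0,"y": 0,"z": 0.006,"yaw": 0},{"grip": 8,"x": 0,"y": 0,"z": 0,"yaw": 0}]'

```text
t: 8.78
position: [0.4997, -0.168, 0.0635]
ee_rot: [[1.0, 0.017, 0.0], [0.017, -1.0, -0.0], [0.0, 0.0, -1.0]]
wrist_force: [-3.7, 0.2, 12.3]
opening: 0.0121
```

```bash
python3 -c "
from h import *
s=status.get_state();print(s['position'].round(5),s['wrist_force'],s['torque'],s['joint_pos'].round(2))"
```

```text
[ 0.49966 -0.16804  0.06347] [-3.70129587  0.16592713 12.30888185] [ 0.30473551  1.02413943 -0.00409562] [ 0.46  0.38 -0.31  2.04  0.17  0.74 -1.51]
```

apply_moves --increments '[{"grip": 8,"x": 0,"y": 0,"z": -0.005,"yaw": 0},{"grip": 8,"x": 0,"y": 0,"z": 0,"yaw": -0.03},{"grip": 8,"x": 0,"y": 0,"z": 0,"yaw": -0.06}]'

```text
t: 9.15
position: [0.4999, -0.168, 0.0636]
ee_rot: [[0.978, 0.208, 0.001], [0.208, -0.978, -0.0], [0.001, 0.0, -1.0]]
wrist_force: [-0.0, -0.2, 2.3]
opening: 0.0118
```

```bash
python3 -c "
from h import *
s=status.get_state();print(s['position'].round(5),s['wrist_force'],s['torque'],s['joint_pos'].round(2))"
```

```text
[ 0.49994 -0.16801  0.0636 ] [-0.00621505 -0.22803656  2.27345894] [-0.00536731 -0.02917509 -0.0426681 ] [ 0.49  0.39 -0.35  2.04  0.19  0.74 -1.34]
```

apply_moves --increments '[{"grip": 8,"x": 0,"y": 0,"z": 0,"yaw": -0.07},{"grip": 8,"x": 0,"y": 0,"z": 0,"yaw": -0.07},{"grip": 8,"x": 0,"y": 0,"z": 0,"yaw": -0.07},{"grip": 8,"x": 0,"y": 0,"z": 0,"yaw": -0.07}]'

```text
t: 9.65
position: [0.4999, -0.1681, 0.0636]
ee_rot: [[0.699, 0.715, 0.001], [0.715, -0.699, -0.0], [0.0, 0.001, -1.0]]
wrist_force: [0.1, -0.3, 2.3]
opening: 0.012
```

```bash
python3 -c "
from h import *
s=status.get_state();print(s['position'].round(5),s['wrist_force'],s['torque'],s['joint_pos'].round(2))"
```

```text
[ 0.49994 -0.16808  0.06359] [ 0.07401305 -0.33111247  2.30188221] [-0.02649669  0.00880011 -0.02897547] [ 0.6   0.41 -0.48  2.03  0.27  0.76 -0.82]
```

apply_moves --increments '[{"grip": 8,"x": 0,"y": 0,"z": 0,"yaw": -0.07},{"grip": 8,"x": 0,"y": 0,"z": 0,"yaw": -0.07},{"grip": 8,"x": 0,"y": 0,"z": 0,"yaw": -0.07},{"grip": 8,"x": 0,"y": 0,"z": 0,"yaw": -0.07},{"grip": 8,"x": 0,"y": 0,"z": 0,"yaw": -0.07},{"grip": 8,"x": 0,"y": 0,"z": 0,"yaw": 0}]'

```text
t: 10.4
position: [0.4999, -0.1682, 0.0636]
ee_rot: [[0.045, 0.999, 0.001], [0.999, -0.045, 0.0], [0.0, 0.001, -1.0]]
wrist_force: [0.4, -0.1, 5.4]
opening: 0.0122
```

```bash
python3 -c "
from h import *
s=status.get_state();print(s['position'].round(5),s['wrist_force'],s['torque'],s['joint_pos'].round(2))"
```

```text
[ 0.49992 -0.16818  0.06358] [ 0.41613281 -0.13643909  5.40208671] [ 0.07350485 -0.08908833  0.0583674 ] [ 0.73  0.44 -0.64  2.03  0.37  0.79 -0.17]
```

Turned 86°, with little resistance. Now the careful tug: a first 2 mm.

apply_moves --increments '[{"grip": 8,"x": 0,"y": 0,"z": -0.01,"yaw": 0},{"grip": 8,"x": 0,"y": 0,"z": -0.01,"yaw": 0},{"grip": 8,"x": 0,"y": 0,"z": 0,"yaw": 0}]'

```text
t: 10.78
position: [0.4995, -0.1679, 0.0653]
ee_rot: [[0.046, 0.999, -0.0], [0.999, -0.046, -0.0], [-0.0, -0.0, -1.0]]
wrist_force: [-0.3, -0.0, -1.1]
opening: 0.0121
```

apply_moves --increments '[{"grip": 8,"x": 0,"y": 0,"z": -0.006,"yaw": 0},{"grip": 8,"x": 0,"y": 0,"z": 0,"yaw": 0}]'

```text
t: 11.02
position: [0.4995, -0.168, 0.0659]
ee_rot: [[0.045, 0.999, 0.0], [0.999, -0.045, 0.0], [0.0, 0.0, -1.0]]
wrist_force: [0.5, 0.1, -2.2]
opening: 0.0119
```

apply_moves --increments '[{"grip": 8,"x": 0,"y": 0,"z": -0.006,"yaw": 0},{"grip": 8,"x": 0,"y": 0,"z": 0,"yaw": 0}]'

```text
t: 11.28
position: [0.4993, -0.1679, 0.0662]
ee_rot: [[0.045, 0.999, -0.0], [0.999, -0.045, 0.0], [0.0, -0.0, -1.0]]
wrist_force: [1.4, 0.3, -9.3]
opening: 0.0123
```

```bash
python3 -c "
from h import *
s=status.get_state();print(s['position'].round(5),s['wrist_force'])"
```

```text
[ 0.49931 -0.16795  0.06621] [ 1.41598037  0.26359654 -9.29593618]
```

Bearing on the keeper after about 2.6 mm. Increase gently.

apply_moves --increments '[{"grip": 8,"x": 0,"y": 0,"z": -0.003,"yaw": 0},{"grip": 8,"x": 0,"y": 0,"z": 0,"yaw": 0}]'

```text
t: 11.52
position: [0.4992, -0.1679, 0.0664]
ee_rot: [[0.045, 0.999, -0.001], [0.999, -0.045, 0.0], [0.0, -0.001, -1.0]]
wrist_force: [3.1, -0.5, -18.5]
opening: 0.012
```

apply_moves --increments '[{"grip": 8,"x": 0,"y": 0,"z": 0.0005,"yaw": 0},{"grip": 8,"x": 0,"y": 0,"z": 0,"yaw": 0},{"grip": 8,"x": 0,"y": 0,"z": 0,"yaw": 0},{"grip": 8,"x": 0,"y": 0,"z": 0,"yaw": 0}]'

```text
t: 12.02
position: [0.4992, -0.1679, 0.0665]
ee_rot: [[0.045, 0.999, -0.001], [0.999, -0.045, 0.0], [0.0, -0.001, -1.0]]
wrist_force: [2.5, -0.4, -25.0]
opening: 0.0124
```

apply_moves --increments '[{"grip": 8,"x": 0,"y": 0,"z": 0,"yaw": 0},{"grip": 8,"x": 0,"y": 0,"z": 0,"yaw": 0},{"grip": 8,"x": 0,"y": 0,"z": 0,"yaw": 0},{"grip": 8,"x": 0,"y": 0,"z": 0,"yaw": 0},{"grip": 8,"x": 0,"y": 0,"z": 0,"yaw": 0},{"grip": 8,"x": 0,"y": 0,"z": 0,"yaw": 0}]'

```text
t: 12.78
position: [0.4992, -0.1679, 0.0665]
ee_rot: [[0.045, 0.999, -0.001], [0.999, -0.045, 0.0], [0.0, -0.001, -1.0]]
wrist_force: [2.7, -0.2, -24.8]
opening: 0.012
```

apply_moves --increments '[{"grip": 8,"x": 0,"y": 0,"z": 0,"yaw": 0},{"grip": 8,"x": 0,"y": 0,"z": 0,"yaw": 0},{"grip": 8,"x": 0,"y": 0,"z": 0,"yaw": 0},{"grip": 8,"x": 0,"y": 0,"z": 0,"yaw": 0},{"grip": 8,"x": 0,"y": 0,"z": 0,"yaw": 0}]'

```text
t: 13.4
position: [0.4992, -0.168, 0.0665]
ee_rot: [[0.045, 0.999, -0.001], [0.999, -0.045, 0.0], [0.0, -0.001, -1.0]]
wrist_force: [3.4, -0.4, -24.7]
opening: 0.0123
```

The force crept to about −24.8 N (about 23 N net), below 30 but above the intended 15. Easing off, then a proper hold.

apply_moves --increments '[{"grip": 8,"x": 0,"y": 0,"z": 0.0025,"yaw": 0},{"grip": 8,"x": 0,"y": 0,"z": 0,"yaw": 0},{"grip": 8,"x": 0,"y": 0,"z": 0,"yaw": 0},{"grip": 8,"x": 0,"y": 0,"z": 0,"yaw": 0},{"grip": 8,"x": 0,"y": 0,"z": 0,"yaw": 0}]'

```text
t: 14.02
position: [0.4994, -0.168, 0.0665]
ee_rot: [[0.045, 0.999, -0.0], [0.999, -0.045, 0.0], [0.0, -0.0, -1.0]]
wrist_force: [1.0, 0.6, -21.7]
opening: 0.0122
```

apply_moves --increments '[{"grip": 8,"x": 0,"y": 0,"z": 0.002,"yaw": 0},{"grip": 8,"x": 0,"y": 0,"z": 0,"yaw": 0},{"grip": 8,"x": 0,"y": 0,"z": 0,"yaw": 0},{"grip": 8,"x": 0,"y": 0,"z": 0,"yaw": 0}]'

```text
t: 14.52
position: [0.4995, -0.168, 0.0664]
ee_rot: [[0.045, 0.999, 0.0], [0.999, -0.045, -0.0], [-0.0, 0.0, -1.0]]
wrist_force: [-0.4, -0.2, -15.2]
opening: 0.012
```

apply_moves --increments '[{"grip": 8,"x": 0,"y": 0,"z": 0,"yaw": 0},{"grip": 8,"x": 0,"y": 0,"z": 0,"yaw": 0},{"grip": 8,"x": 0,"y": 0,"z": 0,"yaw": 0}]'

```text
t: 14.9
position: [0.4996, -0.168, 0.0664]
ee_rot: [[0.045, 0.999, 0.0], [0.999, -0.045, 0.0], [0.0, 0.0, -1.0]]
wrist_force: [-1.3, 0.3, -14.1]
opening: 0.0121
```

apply_moves --increments '[{"grip": 8,"x": 0,"y": 0,"z": 0,"yaw": 0},{"grip": 8,"x": 0,"y": 0,"z": 0,"yaw": 0},{"grip": 8,"x": 0,"y": 0,"z": 0,"yaw": 0},{"grip": 8,"x": 0,"y": 0,"z": 0,"yaw": 0}]'

```text
t: 15.4
position: [0.4996, -0.168, 0.0663]
ee_rot: [[0.045, 0.999, 0.0], [0.999, -0.045, 0.0], [0.0, 0.0, -1.0]]
wrist_force: [0.4, 0.5, -12.8]
opening: 0.0119
```

apply_moves --increments '[{"grip": 8,"x": 0,"y": 0,"z": 0,"yaw": 0},{"grip": 8,"x": 0,"y": 0,"z": 0,"yaw": 0},{"grip": 8,"x": 0,"y": 0,"z": 0,"yaw": 0},{"grip": 8,"x": 0,"y": 0,"z": 0,"yaw": 0},{"grip": 8,"x": 0,"y": 0,"z": 0,"yaw": 0},{"grip": 8,"x": 0,"y": 0,"z": 0,"yaw": 0}]'

```text
t: 16.15
position: [0.4996, -0.168, 0.0663]
ee_rot: [[0.045, 0.999, 0.0], [0.999, -0.045, 0.0], [0.0, 0.0, -1.0]]
wrist_force: [-0.3, 1.0, -10.7]
opening: 0.0121
```

The force drifts slowly, presumably the controller settling. Trim up for a steady hold at about −17 N (about 15 N net).

apply_moves --increments '[{"grip": 8,"x": 0,"y": 0,"z": -0.002,"yaw": 0},{"grip": 8,"x": 0,"y": 0,"z": 0,"yaw": 0},{"grip": 8,"x": 0,"y": 0,"z": 0,"yaw": 0},{"grip": 8,"x": 0,"y": 0,"z": 0,"yaw": 0}]'

```text
t: 16.65
position: [0.4995, -0.168, 0.0664]
ee_rot: [[0.045, 0.999, -0.0], [0.999, -0.045, 0.0], [0.0, -0.0, -1.0]]
wrist_force: [0.9, 0.2, -16.5]
opening: 0.0122
```

apply_moves --increments '[{"grip": 8,"x": 0,"y": 0,"z": 0,"yaw": 0},{"grip": 8,"x": 0,"y": 0,"z": 0,"yaw": 0}]'

```text
t: 16.9
position: [0.4994, -0.168, 0.0664]
ee_rot: [[0.045, 0.999, -0.0], [0.999, -0.045, 0.0], [0.0, -0.0, -1.0]]
wrist_force: [0.3, 0.0, -18.2]
opening: 0.0119
```

apply_moves --increments '[{"grip": 8,"x": 0,"y": 0,"z": 0.001,"yaw": 0},{"grip": 8,"x": 0,"y": 0,"z": 0,"yaw": 0},{"grip": 8,"x": 0,"y": 0,"z": 0,"yaw": 0}]'

```text
t: 17.27
position: [0.4995, -0.168, 0.0664]
ee_rot: [[0.045, 0.999, -0.0], [0.999, -0.045, 0.0], [0.0, -0.0, -1.0]]
wrist_force: [0.1, 0.4, -16.4]
opening: 0.0118
```

apply_moves --increments '[{"grip": 8,"x": 0,"y": 0,"z": 0,"yaw": 0},{"grip": 8,"x": 0,"y": 0,"z": 0,"yaw": 0},{"grip": 8,"x": 0,"y": 0,"z": 0,"yaw": 0},{"grip": 8,"x": 0,"y": 0,"z": 0,"yaw": 0},{"grip": 8,"x": 0,"y": 0,"z": 0,"yaw": 0}]'

```text
t: 17.9
position: [0.4995, -0.168, 0.0664]
ee_rot: [[0.045, 0.999, -0.0], [0.999, -0.045, 0.0], [0.0, -0.0, -1.0]]
wrist_force: [-0.3, -0.5, -16.8]
opening: 0.0119
```

apply_moves --increments '[{"grip": 8,"x": 0,"y": 0,"z": 0,"yaw": 0},{"grip": 8,"x": 0,"y": 0,"z": 0,"yaw": 0},{"grip": 8,"x": 0,"y": 0,"z": 0,"yaw": 0},{"grip": 8,"x": 0,"y": 0,"z": 0,"yaw": 0},{"grip": 8,"x": 0,"y": 0,"z": 0,"yaw": 0},{"grip": 8,"x": 0,"y": 0,"z": 0,"yaw": 0}]'

```text
t: 18.65
position: [0.4995, -0.168, 0.0664]
ee_rot: [[0.045, 0.999, -0.0], [0.999, -0.045, 0.0], [0.0, -0.0, -1.0]]
wrist_force: [-0.2, -0.7, -16.9]
opening: 0.0122
```

Steady at −16.4 to −16.9 N for over 1.4 s (about 15 N net), and the pin is retained. Settle it down.

apply_moves --increments '[{"grip": 8,"x": 0,"y": 0,"z": 0.01,"yaw": 0},{"grip": 8,"x": 0,"y": 0,"z": 0.01,"yaw": 0},{"grip": 8,"x": 0,"y": 0,"z": 0.006,"yaw": 0},{"grip": 8,"x": 0,"y": 0,"z": 0,"yaw": 0},{"grip": 8,"x": 0,"y": 0,"z": 0,"yaw": 0},{"grip": 8,"x": 0,"y": 0,"z": 0,"yaw": 0}]'

```text
t: 19.4
position: [0.4996, -0.168, 0.0638]
ee_rot: [[0.045, 0.999, 0.0], [0.999, -0.045, 0.0], [0.0, 0.0, -1.0]]
wrist_force: [-0.1, -0.0, -0.4]
opening: 0.0121
```

apply_moves --increments '[{"grip": 8,"x": 0,"y": 0,"z": 0.003,"yaw": 0},{"grip": 8,"x": 0,"y": 0,"z": 0,"yaw": 0},{"grip": 8,"x": 0,"y": 0,"z": 0,"yaw": 0}]'

```text
t: 19.77
position: [0.4996, -0.168, 0.0636]
ee_rot: [[0.045, 0.999, 0.0], [0.999, -0.045, -0.0], [0.0, 0.0, -1.0]]
wrist_force: [-1.1, 1.6, 4.8]
opening: 0.0117
```

Seated with a light press. Release and retreat.

apply_moves --increments '[{"grip": 40,"x": 0,"y": 0,"z": 0,"yaw": 0},{"grip": 40,"x": 0,"y": 0,"z": 0,"yaw": 0},{"grip": 40,"x": 0,"y": 0,"z": 0,"yaw": 0},{"grip": 40,"x": 0,"y": 0,"z": 0,"yaw": 0},{"grip": 40,"x": 0,"y": 0,"z": -0.1,"yaw": 0},{"grip": 40,"x": 0,"y": 0,"z": -0.3,"yaw": 0},{"grip": 40,"x": 0,"y": 0,"z": -0.5,"yaw": 0},{"grip": 40,"x": 0,"y": 0,"z": -0.5,"yaw": 0},{"grip": 40,"x": 0,"y": 0,"z": -0.1,"yaw": 0},{"grip": 40,"x": 0,"y": 0,"z": 0,"yaw": 0}]'

```text
t: 21.02
position: [0.4996, -0.1682, 0.214]
ee_rot: [[0.046, 0.999, 0.001], [0.999, -0.046, -0.001], [-0.001, 0.001, -1.0]]
wrist_force: [-1.9, -0.4, 0.3]
opening: 0.0401
```

```bash
python3 snap.py w7; python3 -c "
from h import *
import pickle
a=pickle.load(open('w7.pkl','rb'))[2]; s=snapshot('scene'); cv2.imwrite('pics/scene9.png',s)
b=cv2.resize(s[205:285,225:335],(440,320),interpolation=cv2.INTER_CUBIC); b=cv2.copyMakeBorder(b,0,160,0,0,cv2.BORDER_CONSTANT)
cv2.imwrite('pics/f.png',cv2.resize(np.hstack([a,b]),None,fx=.74,fy=.74,interpolation=cv2.INTER_AREA))"
```

```text
21.025 [ 0.49958713 -0.16819694  0.21401011] 87.3877022767178 [-1.86018124 -0.38548722  0.27081721] 0.04009081480450073 [ 0.5022781  -0.09291824  0.39287291]
```

View pics/f.png

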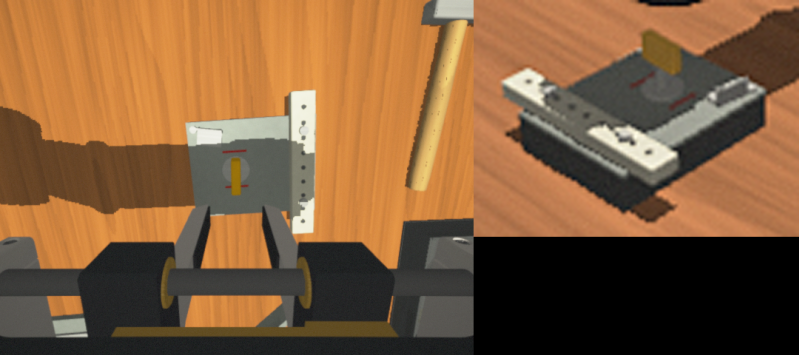

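The pin stands upright in the slot, grip at (236,175) in the wrist view and square across the red lines, flange on the plate. The offcut and bar look undisturbed and the gripper is clear. Handing in.

```bash
python3 -c "
from cell import finish_job
print(finish_job())"
```

```text
the job is handed in; nothing more can be done
None
```

The yellow-grip pin is seated in the jig slot, turned about 86° and locked. It passed the tug test and has been released. I handed the job in at about 21 s of the 69 s allowed.

- **Seating:** the foot went through the slot without resistance. The highest force I read while pressing on the plate was about 12 N.
- **Tug:** after rising about 2.6 mm the pin bore on the keeper and did not pull through. The first pull crept up to about 25 N at the wrist, about 23 N net of the pin's weight, for around 1.5 s. I eased off and re-trimmed. The final hold was steady at 16.4–16.9 N at the wrist, about 15 N net, for over 1.4 s. No reading passed 30 N, but I saw forces only at the end of each move call, not between.
- **Last checks:** after lowering, the tool height matched the earlier seated height (63.6 mm). The final wrist and scene views show the pin upright, its grip square across the red lines and its flange on the plate. The offcut and bar look unmoved, and the gripper is clear. I did not look again at the stand or the other bystanders after lifting the pin out.

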